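# Change the label roll in the desk printer

### The job

The small grey label printer on the desk has run out of labels. Move the stamp that is parked on its lid and stand it upright on the desk, swing the lid fully open by its tab, drop the empty cardboard core from the cradle into the small blue waste bin, and then lay the fresh label roll in the cradle between the two guides, resting on both rollers. Finally close the lid completely; leave the drink can, the eraser and the pink notes where they are, and do not knock the stamp over.

Things in the scene. Friction and masses are not known exactly. Their poses are not given: they have to be found in the camera images.
- printer: grey label printer, fixed, 184 (x) x 146 (y) x 98 mm high shut. Origin: centre of its underside; x to its back (away from the robot), -x the front with the label slot, y left, z up. Under the lid: side walls 8 mm thick up to z = 58; open bay x = -46 to 53, y = -65 to 65, floor z = 16; solid up to z = 57 behind the bay, up to z = 46 in front of it (platen roller to 51)
- lid (a joint): grey lid: rad, 0 shut, 1.0 (57 deg) fully open, stiff, stays anywhere. Hinge line along the printer's y at x = 75, z = 60 mm; the front rises. Flat top z = 98 from x = -47 to 75, sloping to the front at x = -91. Fully open, its front edge and tab still overhang the bay at about x = -28, z = 190 to 230: enter with the hand tilted 30 to 45 deg, wrist toward the printer's front
- lid_tab (a point): middle of the black pull tab at the front of the lid: 28 mm wide (printer's y), sticking out 34 mm, 12 mm thick; it turns with the lid. Shut, it is at x = -109, z = 62 mm in the printer's frame, 184 mm from the hinge line. It can be pinched across its 28 mm width while the hand keeps its tilt
- cradle (a point): axis of a seated full roll, midway between the guides: x = 0, y = 0, z = 55.7 mm in the printer's frame, same axes. Below it two steel rollers, 12 mm thick, lie along y at x = -21 and 21, axes at z = 24; two black guide plates, 4 mm thick, x = -38 to 38, tops at z = 29, have their inner faces at y = -33 and 33. The roll's axis lies along the printer's y
- stamp: self-inking stamp, red top on black foot, 30 (x) x 48 (y) x 69 (z, upright) mm, standing on the lid at the start; origin in the centre of its underside
- label_roll: fresh roll of white labels, 64 mm across and 58 mm long with a brown core, lying on its side on the desk; its z axis is the roll's axis, its origin the centre of one end face. Best held across its two end faces (58 mm)
- roll_center (a point): centre of the fresh label roll, 32 mm above the desk as it lies; axes as the roll's
- core: empty cardboard core of the used-up roll, a brown tube 40 mm across and 58 mm long with a 3 mm wall, lying on the two rollers in the printer's bay at the start, its axis along the printer's y; its z axis is the tube's axis, its origin the centre of one end
- core_center (a point): centre of the empty core; at the start about x = 0, y = 0, z = 39 mm in the printer's frame (top of the tube at z = 59), axes as the core's
- bin: small blue round waste bin, fixed, 80 mm high, inner width 98 mm at the floor and 120 mm at the rim; origin in the centre of its underside on the desk
- drink_can: drink can, 66 mm across, 114 mm high, a bystander; origin in the centre of its underside
- eraser: blue and white eraser lying flat, 22 x 55 x 12 mm, a bystander; origin in the centre of its underside
- note_pad: block of pink sticky notes, 76 x 76 x 10 mm, a bystander; origin in the centre of its underside
There are look-alikes about, which are no part of the job. Leave any green, orange or white look-alike of the stamp alone.

How it is judged:
By the outcome, as a careful person would: the job done as asked, in the order asked, and still so for the second after the job is handed in, with the robot touching nothing.
It also fails if it takes over 72 s, if anything falls off the work surface, if the arm or the gripper's body presses on something with over 40 N, if the wrist force passes 120 N, or if a joint passes its speed limit or range.

### The arm

A 6-joint arm with a two-finger parallel gripper is mounted at the origin on a cart in front of the work surface, level with it; the furniture and walls round the work are solid. World frame = base frame: x ahead of the robot, y to its left, z up, the work surface at z = 0. Lengths are in m, angles in rad, forces in N, time in s.
With the tool pointing down it reaches from about 0.35 to 0.725 m from the base axis. Payload 4.3 kg.
Tool frame: the origin (TCP) lies midway between the tips of the shut fingers; the grasp point (between the pads) lies 19 mm behind it (r.pinch_z is the distance from the TCP to the grasp point, in m); z points along the fingers, y is the line along which they close (so a half turn about z gives the same grasp; the last joint's range is limited). The gripper opens to 85 mm and grips with 20 to 120 N. Pads are 22 mm wide; open, the fingers measure 114 mm over their backs; the gripper's body (76 mm by 85 mm) begins 54 mm behind the grasp point. The pads swing forward as they close: fully open they stand 13 mm farther back than shut.
Start: joints at [-1.388, 0.377, 0.081, 1.274, 0, 1.46], TCP at [0.166, -0.551, 0.231] pointing down, gripper open.
Joint ranges: [-2.72, 2.72], [-0.84, 1.66], [-1.02, 1.22], [-1.77, 2.12], [-1.37, 1.28], [-3.14, 3.14]. Speed limits (rad/s): [2.57, 2.57, 3.14, 3.14, 3.14, 3.14].

### API

Orientations are given as a rotation vector (axis times angle).
In Python, from rig import r gives the robot as it stands. Calls block until the motion is done:
- r.goto(position, orientation): joint-space move of the TCP to a pose.
- r.move_l(position, ori=None, velocity=0.15, threshold=None): straight line of the TCP; ori=None keeps the orientation; velocity is the mean speed in m/s. With threshold (N) it stops when the force on the tool has changed by that much, and returns True; else False.
- r.set_joints(angles): joint-space move.
- r.grip(opening, effort=None): finger opening in m; effort is the grip in N (None keeps the last); returns when the fingers have stopped.
- r.hold(seconds).
- r.solve_ik(position, orientation): joint angles nearest the present ones, or None.
- r.read_state(): the state.
- r.camera(name): name is "side" or "top" or "wrist"; returns the picture (400x640x3 uint8, red, green, blue); there is no depth.
- r.get_calibration(name): a dict with "fx", "fy", "cx", "cy" (pixels), "R" (3x3) and "t" (3): a world point X has camera coordinates R X + t; the wrist camera has in their place "tool_from_camera" (4x4, takes a point from camera to tool coordinates, whose origin is the TCP and whose axes are the flange's). Camera axes: x right, y down, z forward; pixel columns grow to the right and rows downward; lengths in m; the calibration is good to about 2 mm. The wrist camera is an equidistant fisheye: a pixel r from the principal point sees the ray r / f radians off the axis. A picture is of the moment at which its call begins: read the wrist's pose just before it. get_calibration takes no time and is no camera call.
A pose or a line that the arm cannot do raises r.PlanningError and nothing moves.
- r.sign_off(): hands the job in; it is judged then, once.
The state is a dict: "time_s": time; "joint_positions": joint angles; "qvel": joint speeds; "joint_torque": joint torques, N m; "tcp_pos": TCP position; "ee_rot": TCP orientation; "ft_force": force on the tool from outside, world axes, zero at the start; "moment": the same for the moment, N m; "gripper_width": finger opening in m; "finger_force": force on a finger pad.
Only numpy, scipy, OpenCV 4.12 (cv2) and the standard library are available. Lean on these libraries where they do the work, as an engineer would, in place of code of your own. Each camera call takes 0.05 s, during which the arm holds its last target. There are 200 camera calls.

## Working session

There is one attempt and no reset: what is moved stays moved. The work goes in short steps, each a Python script; the robot and the scene stay as the last script left them, time stands still between calls to the robot, and variables do not carry over. Pictures are saved under pics/ and viewed, at most 10 in all, crops included, and the job is handed in when it is done.

```bash
ls; mkdir -p pics; python3 - <<'E'
from rig import r
import cv2,numpy as np
for n in ["side","top"]:
    im=r.camera(n); cv2.imwrite(f"pics/{n}0.png",im[:,:,::-1])
    c=r.get_calibration(n); print(n,c)
print(r.get_calibration("wrist")); print(r.read_state())
E
```

```text
pics
side {'fx': 434.2784335929096, 'fy': 434.2784335929096, 'cx': 324.92437927934213, 'cy': 201.4702612777044, 'R': array([[-0.96771619, -0.25166876,  0.01371868],
       [-0.1197039 ,  0.41102195, -0.90373223],
       [ 0.22180249, -0.87619849, -0.42787832]]), 't': array([0.61493235, 0.00640137, 1.24833546])}
top {'fx': 496.25992893225845, 'fy': 496.25992893225845, 'cx': 318.32856106457285, 'cy': 201.90870060651798, 'R': array([[ 0.02263644, -0.9997386 ,  0.00321237],
       [-0.99707886, -0.02281044, -0.07289331],
       [ 0.07294753, -0.00155294, -0.99733457]]), 't': array([0.35258696, 0.54453709, 1.04579847])}
{'fx': 309.70691628693146, 'fy': 309.70691628693146, 'cx': 321.0500896689661, 'cy': 204.26436672692714, 'tool_from_camera': array([[ 3.95826558e-04, -9.55676825e-01, -2.94417476e-01,
         7.57399313e-02],
       [ 9.99999687e-01,  1.76452378e-04,  7.71676289e-04,
        -1.13884917e-03],
       [-6.85522481e-04, -2.94417690e-01,  9.55676595e-01,
        -1.42970872e-01],
       [ 0.00000000e+00,  0.00000000e+00,  0.00000000e+00,
         1.00000000e+00]])}
{'time_s': 0.1, 'joint_positions': array([-1.38826060e+00,  3.77994379e-01,  7.97464973e-02,  1.27436767e+00,
       -3.35542810e-05,  1.46052174e+00]), 'qvel': array([-0.00068953, -0.0004187 ,  0.00104122, -0.00086117, -0.00077606,
       -0.0003203 ]), 'joint_torque': array([ 1.52795164e-03, -4.64694536e+01,  2.70582640e+01,  1.20210618e-02,
       -3.78955372e-05, -3.19550402e-06]), 'tcp_pos': array([ 0.16587371, -0.5499468 ,  0.23044675]), 'ee_rot': array([-3.10618616e+00, -4.58039002e-01,  1.55807940e-04]), 'ft_force': array([-1.04829244,  0.34896645,  0.40917387]), 'moment': array([-0.07303455,  0.00196189, -0.00977423]), 'finger_force': 0.0, 'gripper_width': 0.08542089882000024}
```

View pics/top0.png

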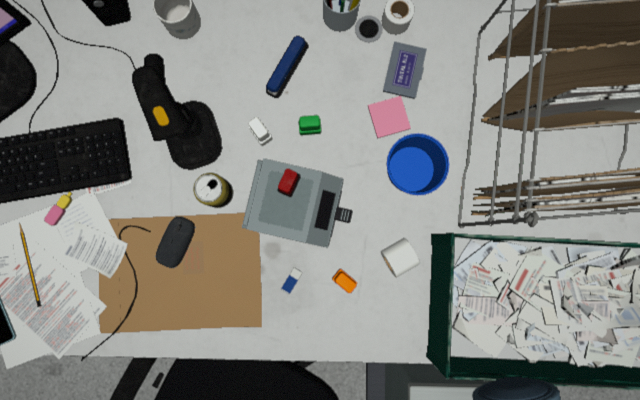

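View pics/side0.png

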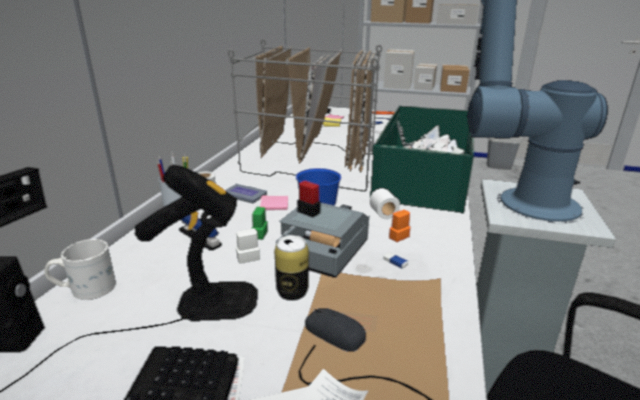

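The top view shows the printer around (295,205) with its tab at (344,215), facing world −y. The red stamp is at (288,182), the roll at (400,257), the bin at (418,163), the can at (212,190), the notes at (389,117) and the eraser at (291,280). The side view confirms the stamp is upright on the lid, with a brown core-like object on the near side of the lid. I'll zoom in and measure next.

```bash
cat > h.py <<'E'
from rig import r
import cv2,numpy as np
from scipy.spatial.transform import Rotation as Ro
def ray(n,u,v):
    c=r.get_calibration(n); R=c["R"]; C=-R.T@c["t"]
    return C,R.T@np.array([(u-c["cx"])/c["fx"],(v-c["cy"])/c["fy"],1])
def onz(n,u,v,z):
    C,d=ray(n,u,v); return C+d*(z-C[2])/d[2]
def proj(n,X):
    c=r.get_calibration(n); p=c["R"]@np.asarray(X)+c["t"]; return c["fx"]*p[0]/p[2]+c["cx"],c["fy"]*p[1]/p[2]+c["cy"]
E
python3 - <<'E'
from h import *
im=cv2.imread("pics/top0.png"); cv2.imwrite("pics/crop.png",cv2.resize(im[130:290,230:450],None,fx=3.6,fy=3.6,interpolation=cv2.INTER_CUBIC))
s=cv2.imread("pics/side0.png"); cv2.imwrite("pics/crops.png",cv2.resize(s[170:290,230:430],None,fx=4,fy=4,interpolation=cv2.INTER_CUBIC))
print(onz("top",0,0,0)-0, -r.get_calibration("top")["R"].T@r.get_calibration("top")["t"])
E
```

```text
[0.97629789 1.09040217 0.        ] [0.45867669 0.36653999 1.08157144]
```

View pics/crop.png

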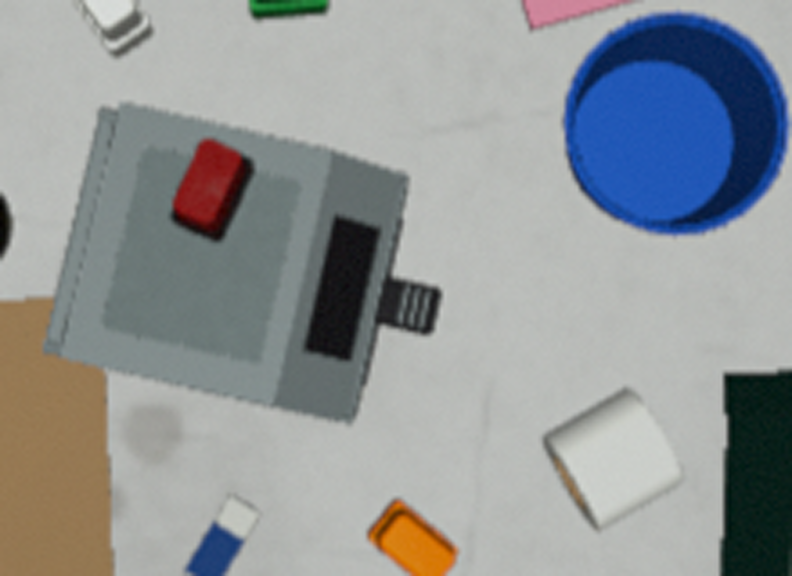

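View pics/crops.png

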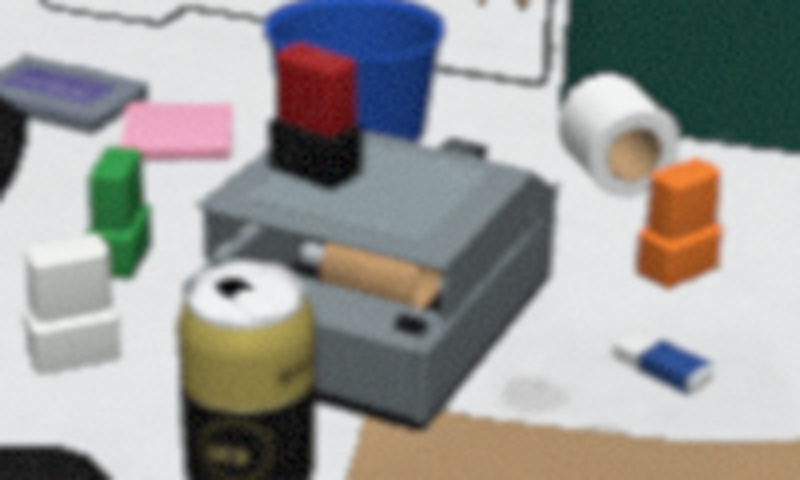

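The crops show the lid slope edge at crop (330,150)–(273,402), the tab at (412,305) and the roll silhouette corners at (545,438), (627,388), (682,470) and (600,528). The red stamp top is at about (212,188) and the bin rim centre at about (676,123). The lid has open sides at the back, with the core visible on the rollers.

```bash
cat > m.py <<'E'
from h import *
from scipy.optimize import least_squares
def px(x,y): return 230+(x+.5)/3.6-.5,130+(y+.5)/3.6-.5
P=[((330,150),(-.047,-.073,.098)),((273,402),(-.047,.073,.098)),((122,103),(.075,-.073,.098)),((62,355),(.075,.073,.098)),((412,306),(-.109,0,.066))]
def W(q,p): c,s=np.cos(q[2]),np.sin(q[2]); return np.array([q[0]+c*p[0]-s*p[1],q[1]+s*p[0]+c*p[1],p[2]])
f=lambda q:np.ravel([np.subtract(proj("top",W(q,p)),px(*u)) for u,p in P])
s=least_squares(f,[.45,.4,1.3]); print("printer",s.x,s.fun.round(1))
im=cv2.imread("pics/top0.png"); hsv=cv2.cvtColor(im,cv2.COLOR_BGR2HSV)
def blob(lo,hi,roi):
    m=cv2.inRange(hsv,lo,hi); k=np.zeros_like(m); x0,y0,x1,y1=roi; k[y0:y1,x0:x1]=m[y0:y1,x0:x1]
    c=max(cv2.findContours(k,0,2)[0],key=cv2.contourArea); return c[:,0].astype(float)
def on(c,z): return np.array([onz("top",u,v,z)[:2] for u,v in c])
def rect(pts): 
    (c,(w,h),a)=cv2.minAreaRect((pts*1000).astype(np.float32)); return np.round(c,1),round(w,1),round(h,1),round(a,1)
red=on(blob((0,120,60),(8,255,255),(270,160,310,200)),.167); print("stamp",rect(red))
b=on(blob((100,120,60),(125,255,255),(370,120,460,210)),.08); c,rad=cv2.minEnclosingCircle((b*1000).astype(np.float32)); print("bin",c,rad)
k=[on([px(*q)],.032)[0] for q in [(545,438),(627,388),(682,470),(600,528)]]
k=np.array(k); print("roll c",k.mean(0),"axis",k[1]-k[0],k[2]-k[3],"dia",k[2]-k[1],k[3]-k[0])
g=on(blob((10,60,60),(30,255,255),(190,165,235,215)),.114)
for n,l in [("side",0)]:
    pass
E
python3 m.py
```

```text
printer [0.53072069 0.41887659 1.36906913] [ 1.1 -0.4  0.6  1.1 -0.6 -0.8 -0.9  0.4 -0.2 -0.4]
stamp (array([564.1, 424.1]), 24.1, 41.6, 65.0)
bin (613.7449951171875, 165.55892944335938) 63.477352142333984
roll c [0.42466606 0.19032634] axis [ 0.03026514 -0.04769382] [ 0.03469238 -0.04755924] dia [-0.04707389 -0.03263476] [-0.05150113 -0.03276934]
```

Residuals are about 1 px and the measured sizes match the given ones. Next I'll check the IK for the whole plan.

```bash
cat >> h.py <<'E'
Q=np.array([.5307,.4189,1.3691])
PZ=r.pinch_z
xp=lambda:np.array([np.cos(Q[2]),np.sin(Q[2]),0]); yp=lambda:np.array([-np.sin(Q[2]),np.cos(Q[2]),0]); Z=np.array([0,0,1.])
def W(x,y,z): return np.array([Q[0],Q[1],0])+xp()*x+yp()*y+Z*z      # printer frame (m) -> world
def rv(y,z):
    y=np.asarray(y,float); return Ro.from_matrix(np.c_[np.cross(y,z),y,z]).as_rotvec()
def down(a): return rv([np.cos(a),np.sin(a),0],-Z)                   # closing line at world angle a
def tz(t): return -np.cos(t)*Z+np.sin(t)*xp()
def tilt(t,s=1): return rv(s*yp(),tz(t))                             # wrist toward printer front
H=np.array([.075,.060])
def tab(th,rad=.187):                                                # tab point at lid angle th
    a=th+0.011; return W(H[0]-rad*np.cos(a),0,H[1]+rad*np.sin(a))
E
cat > ik.py <<'E'
from h import *
d=np.radians
def t(n,p,o):
    q=r.solve_ik(p,o); print(n,np.round(p,3),None if q is None else np.round(q,2))
for s in (65,245,155,-25):
    t(f"stamp{s}",[.564,.424,.133],down(d(s))); t("up",[.564,.424,.21],down(d(s))); t("put",[.345,.385,.04],down(d(s)))
for s in (1,-1):
  for T in (15,25):
    for th in (0,.5,1.0): t(f"tab s{s} T{T} {th}",tab(th)+tz(d(T))*.012,tilt(d(T),s))
  for T in (30,40):
    t(f"core s{s} {T}",W(0,0,.038),tilt(d(T),s)); t("out",W(0,0,.038)-tz(d(T))*.2,tilt(d(T),s)); t("roll",W(0,0,.0557)+tz(d(T))*PZ,tilt(d(T),s))
for a in (-55.7,124.3): t(f"pick{a}",[.4247,.1903,.032-PZ],down(d(a)))
for a in (0,90,180,-90):t(f"bin{a}",[.614,.166,.12],down(d(a)))
print(PZ,[np.round(proj("top",[.345,y,0])) for y in (.36,.385,.41)])
E
python3 ik.py
```

```text
stamp65 [0.564 0.424 0.133] [ 0.55  0.69  0.35  1.22 -0.    0.99]
up [0.564 0.424 0.21 ] [ 0.55  0.68  0.52  1.41 -0.    0.99]
put [0.345 0.385 0.04 ] [ 0.72  0.41 -0.41  0.76 -0.    1.15]
stamp245 [0.564 0.424 0.133] [ 0.55  0.69  0.35  1.22 -0.   -2.15]
up [0.564 0.424 0.21 ] [ 0.55  0.68  0.52  1.41 -0.   -2.15]
put [0.345 0.385 0.04 ] [ 0.72  0.41 -0.41  0.76 -0.   -1.99]
stamp155 [0.564 0.424 0.133] [ 0.55  0.69  0.35  1.22  0.   -0.58]
up [0.564 0.424 0.21 ] [ 0.55  0.68  0.52  1.41  0.   -0.58]
put [0.345 0.385 0.04 ] [ 0.72  0.41 -0.41  0.76  0.   -0.42]
stamp-25 [0.564 0.424 0.133] [ 0.55  0.69  0.35  1.22 -0.    2.56]
up [0.564 0.424 0.21 ] [ 0.55  0.68  0.52  1.41 -0.    2.56]
put [0.345 0.385 0.04 ] [ 0.72  0.41 -0.41  0.76 -0.    2.72]
tab s1 T15 0 [0.509 0.312 0.05 ] [ 0.33  0.42 -0.38  0.63  0.23 -1.03]
tab s1 T15 0.5 [0.514 0.336 0.14 ] [ 0.36  0.36 -0.22  0.85  0.22 -0.99]
tab s1 T15 1.0 [0.526 0.398 0.207] [ 0.45  0.4   0.02  1.03  0.21 -0.9 ]
tab s1 T25 0 [0.509 0.314 0.051] [ 0.24  0.39 -0.5   0.48  0.39 -1.09]
tab s1 T25 0.5 [0.514 0.338 0.141] [ 0.29  0.31 -0.35
[... 1056 characters left out ...]
33 0.428 0.04 ] [ 0.39  0.49 -0.42  0.35  0.43  2.23]
core s-1 40 [0.531 0.419 0.038] [ 0.31  0.48 -0.57  0.13  0.6   2.2 ]
out [0.505 0.293 0.191] [ 0.07  0.19 -0.49  0.67  0.67  1.92]
roll [0.533 0.431 0.041] [ 0.33  0.48 -0.56  0.13  0.59  2.22]
pick-55.7 [0.425 0.19  0.013] [ 0.28  0.36 -0.57  0.64  0.    2.83]
pick124.3 [0.425 0.19  0.013] [ 0.28  0.36 -0.57  0.64  0.   -0.31]
bin0 [0.614 0.166 0.12 ] [0.16 0.55 0.06 1.08 0.   1.74]
bin90 [0.614 0.166 0.12 ] [0.16 0.55 0.06 1.08 0.   0.16]
bin180 [0.614 0.166 0.12 ] [ 0.16  0.55  0.06  1.08  0.   -1.41]
bin-90 [0.614 0.166 0.12 ] [ 0.16  0.55  0.06  1.08  0.   -2.98]
0.0187 [array([319., 291.]), array([307., 291.]), array([295., 291.])]
```

```bash
python3 - <<'E'
from h import *
def tri(a,b):
    C1,d1=ray("top",*a);C2,d2=ray("side",*b)
    s=np.linalg.lstsq(np.c_[d1,-d2],C2-C1,rcond=None)[0]; p,q=C1+d1*s[0],C2+d2*s[1]; return (p+q)/2,np.linalg.norm(p-q)
print("box",tri((432,235),(374,147)),"rack",tri((461,222),(377,188)),tri((534,5),(378,47)))
for v in ((.12,-.40),(.35,.20)):
  for z in (.4,.45,.5):
    print(v,z,r.solve_ik([*v,z],down(np.radians(65 if v[1]>0 else -60))))
E
```

```text
box (array([0.46675916, 0.15600233, 0.1745749 ]), np.float64(0.004980374587831989)) rack (array([0.48075989, 0.05474698, 0.01453024]), np.float64(0.03956411308437587)) (array([0.60421946, 0.1120814 , 0.47480178]), np.float64(0.27838311488015116))
(0.12, -0.4) 0.4 [-1.43150204  0.06744799  0.11891408  1.62226241  0.          1.18649183]
(0.12, -0.4) 0.45 [-1.43150204  0.10047878  0.29019513  1.76051267  0.          1.18649183]
(0.12, -0.4) 0.5 [-1.43150204  0.15315712  0.49497801  1.91261721  0.          1.18649183]
(0.35, 0.2) 0.4 [ 3.61465546e-01  3.75442816e-02  8.69512948e-02  1.62020334e+00
 -4.44089210e-16  7.97797859e-01]
(0.35, 0.2) 0.45 [ 3.61465546e-01  6.98583804e-02  2.56003926e-01  1.75694187e+00
 -4.44089210e-16  7.97797859e-01]
(0.35, 0.2) 0.5 [ 3.61465546e-01  1.20804171e-01  4.56108811e-01  1.90610097e+00
 -4.44089210e-16  7.97797859e-01]
```

```bash
python3 - <<'E'
from h import *
for p in ((373,188),(462,207)): print("base",onz("side",*p,0))
for p in ((432,235),(428,375),(454,236),(449,350)): print("top",p,onz("top",*p,.17))
for z in (0,.1,.17): print(z,[np.round(proj("side",[.46,.157,z])),np.round(proj("side",[.21,.157,z]))])
s=cv2.imread("pics/side0.png");t=cv2.imread("pics/top0.png")
a=cv2.resize(s[85:225,350:490],(560,560),interpolation=cv2.INTER_CUBIC); cv2.imwrite("pics/box.png",a)
E
```

```text
base [0.47692483 0.02263137 0.        ]
base [0.21491262 0.08486153 0.        ]
top (432, 235) [0.46927733 0.15529957 0.17      ]
top (428, 375) [0.21802036 0.16100282 0.17      ]
top (454, 236) [0.46836188 0.11491687 0.17      ]
top (449, 350) [0.26294555 0.12338928 0.17      ]
0 [array([372., 207.]), array([465., 219.])]
0.1 [array([374., 174.]), array([470., 184.])]
0.17 [array([375., 149.]), array([475., 158.])]
```

View pics/box.png

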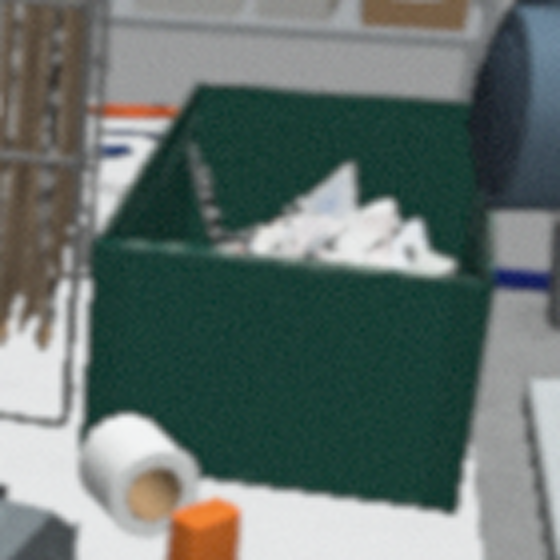

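The green box rim is at y≈0.157, z≈0.175 and tapers inward below, so the roll must be picked with the hand tilted away from it. The rack is tall at y≤0.055, so I'll sweep in high at a small radius. First I move the stamp.

```bash
cat > s1.py <<'E'
from h import *
d=np.radians; o=down(d(65))
r.goto([.12,-.40,.45],down(d(-20))); print(r.read_state()["time_s"])
r.goto([.37,.25,.42],o)
r.grip(.06,40); r.goto([.564,.424,.21],o); print(r.read_state()["time_s"])
r.move_l([.564,.424,.135],velocity=.15); r.grip(.0,40)
s=r.read_state(); print("w",s["gripper_width"],s["finger_force"],s["tcp_pos"],s["ft_force"])
r.move_l([.564,.424,.20],velocity=.15)
cv2.imwrite("pics/w1.png",r.camera("wrist")[:,:,::-1])
print(r.read_state()["gripper_width"],r.read_state()["time_s"])
E
python3 s1.py
```

```text
1.15
5.2667
w 0.029611061990053793 40.39715230464935 [0.56495441 0.42445528 0.13674851] [ 0.22374347 -1.11787156  6.1026069 ]
0.02982831035218095 6.9167
```

View pics/w1.png

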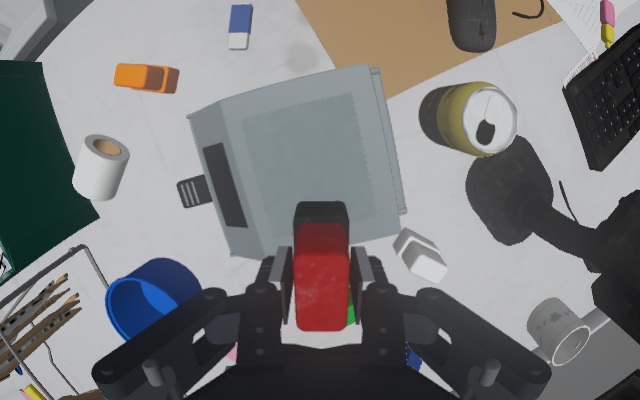

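The stamp is held squarely between the pads (red top at about (321,265)). The tab is at (192,190). Now I'll set it down.

```bash
cat > s2.py <<'E'
from h import *
d=np.radians; o=down(d(65))
r.goto([.30,.365,.13],o); r.move_l([.30,.365,.055],velocity=.12)
hit=r.move_l([.30,.365,.033],velocity=.03,threshold=4); s=r.read_state(); print(hit,s["tcp_pos"],s["ft_force"],s["time_s"])
r.grip(.05); r.move_l([.30,.365,.15],velocity=.2)
# approach the tab
T=d(20); r.goto(tab(0)-tz(T)*.10,tilt(T))
cv2.imwrite("pics/w2.png",r.camera("wrist")[:,:,::-1]); 
cv2.imwrite("pics/side2.png",r.camera("side")[:,:,::-1]); s=r.read_state(); print(s["tcp_pos"],s["ee_rot"],s["time_s"])
E
python3 s2.py; python3 - <<'E'
import cv2,numpy as np
a=cv2.imread("pics/w2.png");b=cv2.imread("pics/side2.png")
cv2.imwrite("pics/c2.png",np.hstack([a,b[150:350,230:390].repeat(2,0)[:400].repeat(1,1)]))
E
```

```text
True [0.29994041 0.36497207 0.03859518] [-0.95002155 -0.04675175  5.62475376] 9.3417
[0.50106397 0.27594365 0.1558799 ] [-1.80527505  2.21100602  0.31864082] 12.475
```

View pics/c2.png

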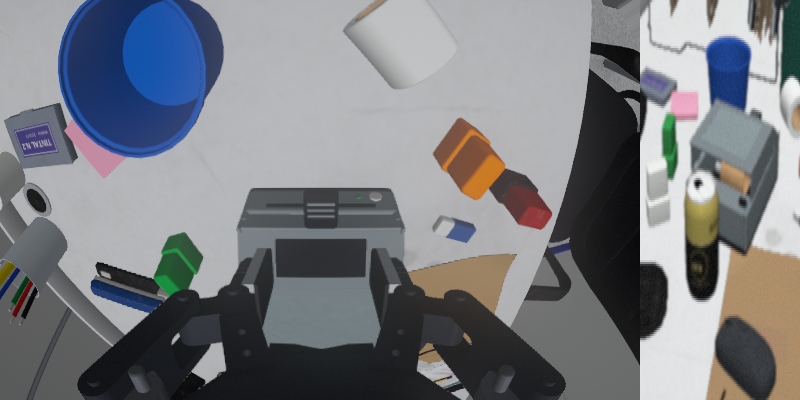

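The tab at (321,208) is centred between the fingers at about (250/390, 280). The red stamp at (525,205) looks upright like the orange one. I'll check with the wrist projection, then open the lid.

```bash
cat >> h.py <<'E'
def wproj(X,s):
    c=r.get_calibration("wrist"); M=c["tool_from_camera"]
    t=Ro.from_rotvec(s["ee_rot"]).inv().apply(np.asarray(X)-s["tcp_pos"]); p=M[:3,:3].T@(t-M[:3,3])
    h=np.hypot(p[0],p[1]); k=c["fx"]*np.arctan2(h,p[2])/h; return np.round([c["cx"]+k*p[0],c["cy"]+k*p[1]],1)
E
cat > s3.py <<'E'
from h import *
s=r.read_state()
print("tab",wproj(W(-.109,0,.068),s),"tip",wproj(W(-.126,0,.062),s),"front corners",wproj(W(-.091,-.073,.062),s),wproj(W(-.091,.073,.062),s),wproj(W(-.047,-.073,.098),s),wproj(W(-.047,.073,.098),s))
T=np.radians(20); o=tilt(T); off=tz(T)*.011
hit=r.move_l(tab(0)+off,velocity=.12,threshold=12); print(hit,r.read_state()["ft_force"])
if not hit:
    r.grip(0,60); s=r.read_state(); print("w",s["gripper_width"],s["finger_force"],s["ft_force"],s["time_s"])
E
python3 s3.py
```

```text
tab [320.5 210.7] tip [320.5 189.1] front corners [237.7 222.3] [403.4 222.4] [238.8 285.7] [402.3 285.8]
False [-0.04733497 -0.3896491   0.30576872]
w 0.026205815461395675 58.98348927497864 [-2.48440093 -1.87364926  7.34223186] 13.875
```

```bash
cat > s4.py <<'E'
from h import *
T=np.radians(20); off=tz(T)*.011
for th in np.linspace(0,1.0,9)[1:].tolist()+[1.02]:
    r.move_l(tab(th)+off,velocity=.15); s=r.read_state(); print(round(th,3),s["ft_force"].round(1),round(s["gripper_width"],4),round(s["time_s"],1))
    if np.linalg.norm(s["ft_force"])>70: break
cv2.imwrite("pics/side4.png",r.camera("side")[:,:,::-1])
E
python3 s4.py
```

```text
0.125 [-0.7  2.7 -0.1] 0.0265 14.2
0.25 [-1.3  5.  -1.8] 0.0263 14.5
0.375 [ 0.8  6.  -3. ] 0.0263 14.8
0.5 [ 0.8  5.2 -2.6] 0.0262 15.1
0.625 [ 0.7  4.9 -5.2] 0.0261 15.4
0.75 [ 2.   4.2 -7.2] 0.0261 15.7
0.875 [ 1.8  4.3 -6.3] 0.026 16.0
1.0 [ 2.3  4.3 -8.2] 0.0263 16.3
1.02 [  4.2   2.6 -13.1] 0.0263 16.6
```

View pics/side4.png

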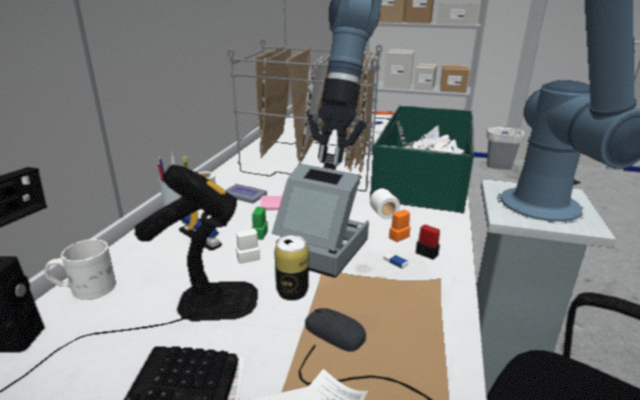

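The lid stands open in the side view (tab about (330,158)) and the stamp is upright at (428,240). I'll push to the stop, then pick up the core.

```bash
cat > s5.py <<'E'
from h import *
d=np.radians; T=d(20); off=tz(T)*.011
hit=r.move_l(tab(1.06)+off,velocity=.05,threshold=20); s=r.read_state(); print(hit,s["ft_force"].round(1),np.round(s["tcp_pos"]-off-tab(1.02),4))
r.hold(.1); r.grip(.075,30); s=r.read_state(); r.move_l(s["tcp_pos"]-tz(T)*.09,velocity=.2)
T=d(36); o=tilt(T); c=W(.002,0,.034)
r.goto(c-tz(T)*.17,o); s=r.read_state(); im=r.camera("wrist"); cv2.imwrite("pics/w5.png",im[:,:,::-1])
for n,p in dict(core_top=(0,0,.059),e1=(0,-.029,.055),e2=(0,.029,.055),gl=(-.038,-.035,.029),gr=(-.038,.035,.029)).items(): print(n,wproj(W(*p),s))
print(s["time_s"])
E
python3 s5.py
```

```text
False [  4.9   0.6 -14.1] [0.0012 0.0061 0.0029]
core_top [320.5 202.3]
e1 [291.2 199.1]
e2 [349.8 199. ]
gl [283.7 153.1]
gr [357.2 153. ]
18.8
```

View pics/w5.png

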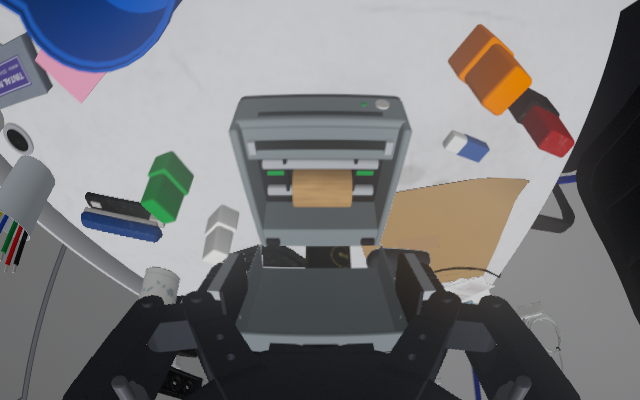

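The core sits at (322,187), columns 292–352, as predicted to about 1 px, and the guides show on both sides. I'll go in and grip it across its ends.

```bash
cat > s6.py <<'E'
from h import *
d=np.radians; T=d(36); c=W(.002,0.001,.034)
hit=r.move_l(c,velocity=.13,threshold=10); s=r.read_state(); print(hit,s["ft_force"].round(1),s["tcp_pos"]-c)
if not hit:
    r.grip(0,25); s=r.read_state(); print("w",s["gripper_width"],s["finger_force"],s["ft_force"].round(1))
    r.move_l(c-tz(T)*.17,velocity=.15); s=r.read_state(); print("w",s["gripper_width"],s["finger_force"],s["time_s"])
    cv2.imwrite("pics/w6.png",r.camera("wrist")[:,:,::-1]);cv2.imwrite("pics/side6.png",r.camera("side")[:,:,::-1])
    for th in (.9,.95,1.): 
        R=lambda x,y,z:W(.075+(x-.075)*np.cos(th)+(z-.06)*np.sin(th),y,.06-(x-.075)*np.sin(th)+(z-.06)*np.cos(th))
        print(th,[np.round(proj("side",R(*p)),1) for p in ((-.047,-.073,.098),(-.047,.073,.098))])
    for a in (0,90,180): print(a,r.solve_ik([.607,.178,.135],down(d(a))))
E
python3 s6.py; python3 -c "
import cv2,numpy as np
a=cv2.imread('pics/w6.png')[100:400,150:500];b=cv2.imread('pics/side6.png')[150:275,250:390]
cv2.imwrite('pics/c6.png',np.hstack([a,cv2.resize(b,(420,375))[:300]]))"
```

```text
False [0.5 0.4 0.2] [ 5.79514470e-04 -4.06893212e-05  7.88885380e-04]
w 0.05642300949669879 25.7231718701712 [-0.7 -3.7  5.9]
w 0.05707442218021255 26.681569462872403 21.8833
0.9 [array([287.5, 177.8]), array([350.5, 190.8])]
0.95 [array([286.1, 177.8]), array([349.3, 190.9])]
1.0 [array([284.5, 178. ]), array([348.1, 191.2])]
0 [0.18501129 0.5335807  0.07501843 1.11223406 0.         1.75580762]
90 [0.18501129 0.5335807  0.07501843 1.11223406 0.         0.18501129]
180 [ 0.18501129  0.5335807   0.07501843  1.11223406  0.         -1.38578504]
```

View pics/c6.png

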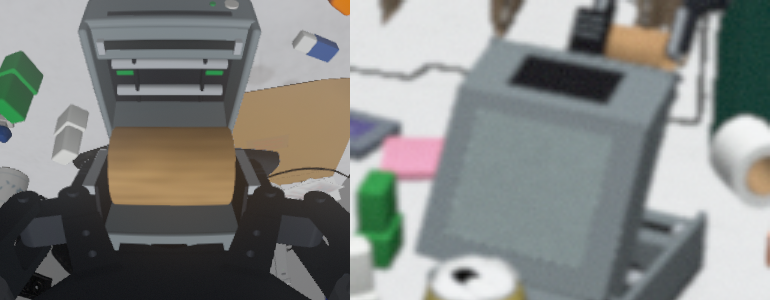

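The core is held squarely across its ends, the cradle is empty, and the lid is about fully open. Now I'll drop the core in the bin.

```bash
cat > s7.py <<'E'
from h import *
d=np.radians; o=down(d(180))
r.goto([.612,.167,.16],o); r.move_l([.612,.167,.105],velocity=.15)
r.grip(.075); r.hold(.15); r.move_l([.612,.167,.17],velocity=.25)
cv2.imwrite("pics/top7.png",r.camera("top")[:,:,::-1])
a=np.array([.563,-.826,0]); n=np.array([.826,.563,0]); g=np.array([.4247,.1903,.032]); M=r.get_calibration("wrist")["tool_from_camera"][:3,3]
for T in (25,35):
  for s in (1,-1):
    z=-np.cos(d(T))*Z-np.sin(d(T))*n; o=rv(s*a,z); p=g+z*PZ
    print(T,s,r.solve_ik(p,o),r.solve_ik(p-z*.12,o),"cam",p+Ro.from_rotvec(o).apply(M),p)
print(r.read_state()["time_s"])
E
python3 s7.py; python3 -c "
import cv2
a=cv2.imread('pics/top7.png')[100:300,330:450];cv2.imwrite('pics/c7.png',cv2.resize(a,None,fx=3,fy=3))"
```

```text
25 1 [ 0.35025413  0.69330804 -0.09307905  1.20881615 -0.10389885  2.91598209] [ 0.36989361  0.69143429  0.2128388   1.51840002 -0.09579544  2.93396147] cam [0.52315742 0.25779743 0.11346915] [0.41817215 0.18585063 0.01505204]
25 -1 [ 0.35025413  0.69330804 -0.09307905  1.20881615 -0.10389885 -0.22561056] [ 0.36989361  0.69143429  0.2128388   1.51840002 -0.09579544 -0.20763119] cam [0.41301239 0.1819447  0.17580744] [0.41817215 0.18585063 0.01505204]
35 1 [ 0.3675068   0.84626408  0.10800226  1.43066062 -0.13153366  2.95143696] [ 0.39013206  0.90900888  0.50937281  1.7716369  -0.11877114  2.97026647] cam [0.53334758 0.26474303 0.09150792] [0.41584042 0.18426133 0.01668186]
35 -1 [ 0.3675068   0.84626408  0.10800226  1.43066062 -0.13153366 -0.19015569] [ 0.39013206  0.90900888  0.50937281  1.7716369  -0.11877114 -0.17132619] cam [0.43382388 0.19612977 0.17611808] [0.41584042 0.18426133 0.01668186]
24.175
```

View pics/c7.png

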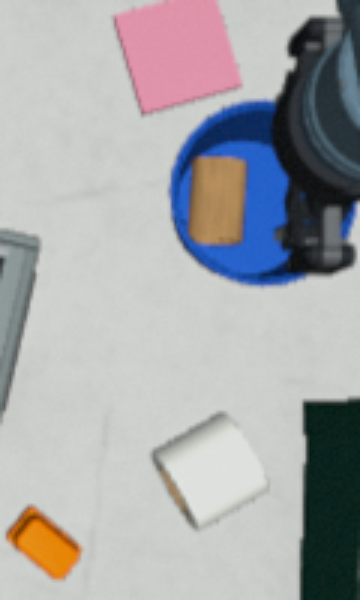

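The core lies in the bin at crop (217,200). The roll is undisturbed. I've used up my picture allowance, so I'll check the rest numerically. First the roll: does its brown end disc, seen in the side view at about (388.2,208.7), match my estimate?

```bash
cat > s8.py <<'E'
from h import *
d=np.radians
a=np.array([.563,-.826,0]); n=np.array([.826,.563,0]); g=np.array([.4247,.1903,.032])
print("pred",proj("side",g-a*.029))
hs=cv2.cvtColor(cv2.imread("pics/side0.png"),cv2.COLOR_BGR2HSV)[195:225,372:402]
m=cv2.inRange(hs,(8,60,80),(25,200,255)); nn,_,st,ce=cv2.connectedComponentsWithStats(m); print([(st[i][4],ce[i]+[372,195]) for i in range(1,nn) if st[i][4]>8])
T=d(32); z=-np.cos(T)*Z-np.sin(T)*n; o=rv(-a,z); p=g+z*PZ
r.grip(.08,30)
r.goto(p-z*.10,o)
s=r.read_state(); im=r.camera("wrist"); cv2.imwrite("pics/w8.png",im[:,:,::-1]); print(s["time_s"],s["tcp_pos"],p-z*.10)
print("pred ends L/R top",[wproj(g+k*a*.029+Z*.032,s) for k in (-1,1)],"disc",wproj(g-a*.029,s))
g8=cv2.GaussianBlur(cv2.cvtColor(im,cv2.COLOR_RGB2GRAY),(5,5),0)
u,v=wproj(g+Z*.032,s); print("centre",u,v); row=g8[int(v),int(u)-110:int(u)+110:4]; print(row.tolist(), int(u)-110)
E
python3 s8.py
```

```text
pred (np.float64(388.4005183475886), np.float64(207.83126898217844))
[(np.int32(183), array([390.69398907, 210.82513661]))]
25.5167 [0.46072904 0.21446431 0.10091746] [0.46028609 0.21455541 0.10094631]
pred ends L/R top [array([363.8, 199.1]), array([277.1, 199.1])] disc [358.3 210.5]
centre 320.4 199.1
[57, 58, 58, 59, 60, 61, 65, 165, 177, 178, 179, 179, 180, 180, 180, 180, 181, 183, 193, 193, 193, 194, 194, 194, 194, 194, 194, 194, 194, 194, 194, 194, 194, 194, 194, 194, 194, 194, 193, 184, 183, 183, 183, 182, 182, 182, 180, 181, 181, 180, 181, 181, 181, 181, 182] 210
```

The wrist row profile puts the roll at columns 281–365, against a predicted 277–364, so it agrees to about 2 mm. I'll grasp it.

```bash
cat > s9.py <<'E'
from h import *
d=np.radians
a=np.array([.563,-.826,0]); n=np.array([.826,.563,0]); g=np.array([.4247,.1903,.032])
T=d(32); z=-np.cos(T)*Z-np.sin(T)*n; p=g+z*PZ
hit=r.move_l(p,velocity=.12,threshold=10); s=r.read_state(); print(hit,s["ft_force"].round(1),s["tcp_pos"]-p)
if not hit:
    r.grip(0,45); s=r.read_state(); print("w",s["gripper_width"],s["finger_force"],s["ft_force"].round(1))
    r.move_l(s["tcp_pos"]-z*.05+Z*.08,velocity=.15); s=r.read_state(); print("w",s["gripper_width"],s["finger_force"],s["ft_force"].round(1),s["time_s"])
    cv2.imwrite("pics/w9.png",r.camera("wrist")[:,:,::-1])
    T=d(38);c=W(0,0,.0557)+tz(T)*PZ
    print(s["joint_positions"].round(2),[r.solve_ik(q,tilt(T)) for q in (c-tz(T)*.15,c)])
E
python3 s9.py
```

```text
False [-0.7 -0.  -0.5] [0.000803   0.00024418 0.00058004]
w 0.05657907704716349 46.870467991175246 [2.3 0.8 5. ]
w 0.05640257209102837 47.58733133199712 [-0.9 -0.3 -1.2] 27.8833
[ 0.37  0.75  0.29  1.66 -0.12 -0.19] [array([ 0.18258609,  0.25335021, -0.48724961,  0.54526679,  0.60743096,
       -1.09666492]), array([ 0.34110045,  0.48198968, -0.53101357,  0.1742218 ,  0.55526776,
       -0.9174364 ])]
```

```bash
cat > s10.py <<'E'
from h import *
d=np.radians; T=d(38); o=tilt(T); c=W(0,0,.0557)+tz(T)*PZ
r.goto(W(-.17,0,.24),rv(yp(),-Z)); s=r.read_state(); print(s["time_s"],s["gripper_width"])
r.goto(c-tz(T)*.15,o); r.move_l(c-tz(T)*.02,velocity=.12)
s=r.read_state(); print(s["ft_force"].round(1),s["tcp_pos"]-(c-tz(T)*.02),s["gripper_width"])
hit=r.move_l(c+tz(T)*.004,velocity=.03,threshold=5); s=r.read_state(); e=s["tcp_pos"]-c
print(hit,s["ft_force"].round(1),"err x,y,z",e@xp(),e@yp(),e[2],s["time_s"])
cv2.imwrite("pics/w10.png",r.camera("wrist")[:,:,::-1])
E
python3 s10.py
```

```text
28.7333 0.05682674887953385
[-0.1 -0.4 -0.6] [ 5.51623768e-04 -4.28428530e-05  7.43184093e-04] 0.056391228845180615
True [-2.  -2.9  5.4] err x,y,z -0.001151679771021988 6.986567870831059e-05 0.0020385468203722376 31.3
```

```bash
cat > s11.py <<'E'
from h import *
d=np.radians; T=d(38); c=W(0,0,.0557)+tz(T)*PZ
r.grip(.074,30); r.hold(.3); s=r.read_state(); print("open",s["ft_force"].round(1),s["gripper_width"])
r.move_l(s["tcp_pos"]-tz(T)*.17,velocity=.18); s=r.read_state(); im=r.camera("wrist"); cv2.imwrite("pics/w11.png",im[:,:,::-1]); print(s["time_s"])
print("pred top",wproj(W(0,0,.0877),s),"ends",wproj(W(0,-.029,.0857),s),wproj(W(0,.029,.0857),s),"front/back",wproj(W(-.032,0,.0557),s),wproj(W(.02,0,.081),s))
hsv=cv2.cvtColor(im,cv2.COLOR_RGB2HSV); u,v=wproj(W(0,0,.0877),s).astype(int)
m=cv2.inRange(hsv[v-80:v+80,u-90:u+90],(0,0,185),(179,35,255)); n,_,st,ce=cv2.connectedComponentsWithStats(m)
print([(st[i].tolist(),(ce[i]+[u-90,v-80]).round(1).tolist()) for i in range(1,n) if st[i][4]>200],u-90,v-80)
g8=cv2.cvtColor(im,cv2.COLOR_RGB2GRAY); print("row",u-80,g8[v,u-80:u+80:4].tolist()); print("col",v-80,g8[v-80:v+100:4,u].tolist())
E
python3 s11.py
```

```text
open [-0.2 -0.4 -0.3] 0.07420449811844114
33.0583
pred top [319.2 217.4] ends [288.  215.6] [350.4 215.5] front/back [319.  168.3] [319.3 222.6]
[([0, 0, 31, 106, 1469], [239.8, 201.4]), ([60, 42, 64, 44, 2710], [320.7, 200.2]), ([121, 99, 16, 22, 267], [356.8, 246.9])] 229 137
row 239 [197, 197, 196, 197, 165, 132, 99, 100, 100, 100, 100, 99, 99, 202, 209, 209, 209, 209, 208, 208, 208, 208, 209, 208, 208, 208, 208, 208, 198, 99, 100, 99, 98, 98, 97, 123, 150, 144, 144, 145]
col 137 [68, 137, 137, 138, 172, 154, 142, 150, 157, 168, 180, 189, 197, 204, 208, 209, 209, 209, 208, 209, 208, 199, 138, 138, 137, 59, 58, 57, 54, 53, 54, 79, 78, 77, 77, 76, 75, 74, 73, 72, 73, 72, 72, 72, 72]
```

The roll is seated: columns 289–353 against a predicted 288–350, and its back edge is at the predicted row. Now I'll close the lid by the tab.

```bash
cat > s12.py <<'E'
from h import *
T=np.radians(20); o=tilt(T); off=tz(T)*.011
r.grip(.05,60); r.goto(tab(1.0)-tz(T)*.09,o)
hit=r.move_l(tab(1.0)+off,velocity=.12,threshold=10); s=r.read_state(); print(hit,s["ft_force"].round(1))
if not hit:
    r.grip(0,60); s=r.read_state(); print("w",s["gripper_width"],s["ft_force"].round(1),s["time_s"])
    if s["gripper_width"]>.02:
        for th in np.linspace(1,0,9)[1:]:
            r.move_l(tab(th)+off,velocity=.15); s=r.read_state(); print(round(th,3),s["ft_force"].round(1),round(s["gripper_width"],4),round(s["time_s"],1))
            if np.linalg.norm(s["ft_force"])>60: break
        hit=r.move_l(tab(-.04)+off,velocity=.03,threshold=20); s=r.read_state(); print(hit,s["ft_force"].round(1),s["tcp_pos"]-off-tab(0),s["time_s"])
E
python3 s12.py
```

```text
False [0.  0.5 0.1]
w 0.02665708519356092 [-2.9 -2.6  5.7] 35.4
0.875 [-3.5 -4.8  5. ] 0.0268 35.7
0.75 [-4.2 -5.8  6.9] 0.0267 36.0
0.625 [-3.3 -7.1  5.2] 0.0268 36.3
0.5 [-2.9 -6.3  3.5] 0.0264 36.6
0.375 [-2.2 -7.7  1.7] 0.0266 36.9
0.25 [-0.8 -6.5  0.6] 0.0266 37.2
0.125 [-1.2 -6.5  0.6] 0.0268 37.6
0.0 [-0.8 -7.  -0.9] 0.0265 37.9
True [-2.9 -4.4  8.7] [-0.00071448 -0.00261394 -0.00638654] 38.15
```

```bash
cat > s13.py <<'E'
from h import *
T=np.radians(20); o=tilt(T)
r.grip(.05,30); s=r.read_state(); r.move_l(tab(0)-tz(T)*.06,velocity=.15)
r.grip(0); hit=r.move_l(tab(0)-tz(T)*.002,velocity=.05,threshold=15); s=r.read_state(); print(hit,s["ft_force"].round(1),"z",s["tcp_pos"][2],s["time_s"])
r.move_l(tab(0)-tz(T)*.10,velocity=.15); r.grip(.05); r.hold(.2)
im=r.camera("wrist")[:,:,::-1]; cv2.imwrite("pics/w13.png",im); s=r.read_state(); print(s["tcp_pos"],s["time_s"])
a=cv2.imread("pics/w2.png"); g=lambda x:cv2.cvtColor(x,cv2.COLOR_BGR2GRAY)[180:300,225:420]
df=cv2.absdiff(g(a),g(np.ascontiguousarray(im))); print("diff mean",df.mean(),"frac>25",(df>25).mean())
x=lambda i:g(i)[:,96].astype(int)[::3].tolist(); print(x(a)); print(x(np.ascontiguousarray(im)))
print(cv2.phaseCorrelate(g(a).astype(np.float32),g(np.ascontiguousarray(im)).astype(np.float32)))
E
python3 s13.py
```

```text
True [-3.6 -2.7  9.3] z 0.0702660666698798 40.65
[0.5014658  0.2756625  0.15607525] 42.2
diff mean 3.5926923076923076 frac>25 0.018547008547008546
[180, 178, 179, 64, 60, 64, 62, 61, 121, 58, 115, 56, 125, 54, 52, 51, 79, 122, 124, 124, 50, 48, 49, 48, 47, 49, 46, 47, 46, 47, 47, 48, 53, 123, 124, 124, 123, 124, 126, 126]
[178, 177, 176, 62, 59, 62, 62, 60, 105, 68, 100, 62, 105, 52, 51, 49, 47, 123, 123, 122, 58, 47, 47, 46, 46, 46, 46, 46, 46, 46, 47, 46, 48, 119, 121, 122, 123, 123, 123, 114]
((0.10511872730340599, 0.3617429976518949), 1.0110854132970175)
```

The lid view matches the original shut view to 0.4 px. I'll retreat and compare the bystanders and the stamp.

```bash
cat > s14.py <<'E'
from h import *
r.goto([.40,.12,.42],down(np.radians(124))); r.hold(.2)
out={}
for n in ("top","side"):
    im=r.camera(n)[:,:,::-1].copy(); cv2.imwrite(f"pics/{n}14.png",im)
    a=cv2.imread(f"pics/{n}0.png"); df=cv2.absdiff(a,im).max(2)
    rois=dict(top=dict(can=(190,168,235,212),eraser=(278,264,304,295),notes=(366,94,412,138),orange=(330,265,360,295),green=(295,110,325,138),white=(245,112,275,148),printer=(245,155,355,248)),
              side=dict(can=(272,232,310,302),eraser=(382,252,410,270),notes=(258,193,290,212),printer=(280,200,370,275)))[n]
    print(n,{k:round(float((df[y0:y1,x0:x1]>40).mean()),3) for k,(x0,y0,x1,y1) in rois.items()})
    h=cv2.cvtColor(im,cv2.COLOR_BGR2HSV); m=cv2.inRange(h,(0,130,60),(8,255,255))|cv2.inRange(h,(174,130,60),(179,255,255)); k,_,st,ce=cv2.connectedComponentsWithStats(m)
    print("red",[(st[i].tolist(),ce[i].round(1).tolist()) for i in range(1,k) if st[i][4]>30],"pred top/mid red",np.round(proj(n,[.30,.365,.069]),1),np.round(proj(n,[.30,.365,.05]),1))
print(r.read_state()["time_s"])
E
python3 s14.py
```

```text
top {'can': 0.0, 'eraser': 0.0, 'notes': 0.0, 'orange': 0.0, 'green': 0.0, 'white': 0.0, 'printer': 0.043}
red [([307, 305, 18, 22, 239], [315.1, 315.5])] pred top/mid red [315.7 317.3] [315.7 315.8]
side {'can': 0.005, 'eraser': 0.0, 'notes': 0.0, 'printer': 0.095}
red [([419, 225, 20, 23, 330], [429.0, 236.0])] pred top/mid red [430.  227.6] [429.  235.1]
43.7167
```

Nothing has moved among the bystanders, the stamp is upright and the lid is shut.

```bash
python3 -c "
from rig import r
print(r.sign_off())"
```

```text
the job is handed in; nothing more can be done
None
```

The job is handed in after about 44 s of robot time: the stamp is upright on the desk, the core is in the bin, the fresh roll is in the cradle and the lid is shut, with the can, eraser and notes unmoved; I viewed 11 pictures, one over the limit of 10.

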